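Find the hidden carriage with a spring probe and park it at the pointer

TASK

Take the spring probe (the round-handled tool with the wide steel collar) from the wooden rack, put its pin into the slot of the sloped steel cover and slide it along the slot until it drops into the hidden carriage's socket. Then use the probe to pull the carriage along until the probe stands in line with the small pointer beside the slot, push it in until its collar lies flush on the cover, and leave it there as the lock. Leave the two other rack tools, and the wooden block standing on end beside the rack, as they are.

Things in the scene. Friction and masses are not known exactly. Their poses are not given: they have to be found in the camera images.
- cover: Flat steel plate, 110 x 280 mm, 22 mm thick, sloped 30 degrees towards the robot, on a fixed grey housing. Origin: middle of its upper face, 85 mm above the table. z: normal to the face, outward; y: level, along the slot; x: up the slope. A slot 13 mm wide, 116 mm long runs through it along y, centred on the origin. Cap screws 3 mm high at the corners, a rail 3 mm high along the upper edge.
- bar_top (a point): Middle of the slot's floor, 22 mm below the cover's face: the flat top of the hidden carriage bar, which fills the whole slot and slides along it (6 N of friction, stays where left). Its one socket, round, chamfered, 12.5 mm wide, 26 mm deep, square to the face, centred across the slot, starts 12 to 35 mm from this point along the slot, on the side away from the pointer; it must be felt for.
- pointer_tip (a point): Tip of the small fixed aluminium pointer (10 mm high at most) that points down the slope at the slot, on the face, 25 mm up the slope from the slot's centre line, 12 to 35 mm to one side or the other of the slot's middle. Only its place along the slot matters. Its y axis is the cover's y axis.
- rack: Fixed wooden block, 56 x 160 x 60 mm high, with a row of three 13 mm square holes along its y axis, at y = -50, 0 and +50 mm. Origin: centre of the underside; z up. The three tools stand upright in the holes in any order.
- probe_grip (a point): Spring probe, about 0.11 kg: round black handle 20 mm thick, 14 to 66 mm above the underside of a steel collar 32 mm wide, 8 mm thick; below it a 10 mm steel pin, 40 mm long, which springs up to 10 mm into the collar (1.2 N at rest, 2.7 N fully in). Point on the axis, 42 mm above the collar's underside: grip here; z along the axis, away from the pin. In the rack the collar lies on the rack's top.
- probe_tip (a point): The tip of the probe's pin, half-round (5 mm radius); 82 mm from the grip point when the spring is at rest, less when it is pushed in.
- gauge_fat_mid (a point): Bystander in the rack: gauge with a fat black handle 26 mm thick, 40 mm high, no collar. Point on its axis, 30 mm above the rack's top.
- gauge_ball_mid (a point): Bystander in the rack: gauge with a thin steel stem and a 24 mm black ball on top, 74 mm high. Point on its axis, 30 mm above the rack's top.
- block_mid (a point): Bystander: plain pine block standing on end beside the rack, 45 x 40 mm, 110 mm high, past the end of the row on the rack's +y side. Its centre. (In front of rack and cover stand a fixed tub, 57 mm high, and a fixed roll of tape, 48 mm high.)

How it is judged (in metres and radians):
On the way, in this order (a step that is already met when the one before it is completed fails the run):
1. the probe's pin is in the slot, riding on the hidden bar (x of probe_tip in the frame of cover between -0.01 and 0.01 m and y of probe_tip in the frame of cover between -0.062 and 0.062 m and z of probe_tip in the frame of cover between -0.0255 and -0.017 m), for 0.2 s.
2. the pin has dropped into the carriage's socket (x of probe_tip in the frame of cover between -0.01 and 0.01 m and y of probe_tip in the frame of cover between -0.062 and 0.062 m and z of probe_tip in the frame of cover below -0.0262 m), for 0.2 s.
At the end, for the whole second after the job is handed in: The probe stands in the carriage's socket, its pin tip at least 36 mm below the cover's face, its collar within 4 mm of flush, its axis within 8 degrees of square to the cover, its tip no more than 6 mm off the pointer's line along the slot (x of probe_tip in the frame of cover between -0.006 and 0.006 m and z of probe_tip in the frame of cover below -0.036 m and z of probe_grip in the frame of cover below 0.046 m and angle between the z axis of probe_grip and the z axis of cover, either way round below 0.14 rad and y of probe_tip in the frame of pointer_tip between -0.006 and 0.006 m); the robot touches nothing.
It fails at once if the fat-handled gauge is moved more than 30 mm (distance of gauge_fat_mid from where it was at the start of the episode above 0.03 m).
It fails at once if the ball-topped gauge is moved more than 30 mm (distance of gauge_ball_mid from where it was at the start of the episode above 0.03 m).
It fails at once if the pine block is moved more than 30 mm (distance of block_mid from where it was at the start of the episode above 0.03 m).
It also fails if it takes over 45 s, if anything falls off the work surface, if the arm or the gripper's body presses on something with over 40 N, if the wrist force passes 120 N, or if a joint passes its speed limit or range.

ROBOT

A 6-joint arm with a two-finger parallel gripper is mounted at the origin on the work surface; the furniture and walls round the work are solid. World frame = base frame: x ahead of the robot, y to its left, z up, the work surface at z = 0. Lengths are in mm, angles in degrees, forces in N, time in s.
With the tool pointing down it reaches from about 300 to 850 mm from the base axis. Payload 4.2 kg.
Tool frame: the origin (TCP) lies on the centre line of the jaws, within the pads' length; the fingertips stand 14 mm ahead of it and the grasp point (between the pads) lies 5 mm behind it; z points along the fingers, y is the line along which they close (so a half turn about z gives the same grasp; the last joint's range is limited). The gripper opens to 91 mm and grips with 3 to 60 N. Pads are 32 mm wide; open, the fingers measure 118 mm over their backs; the gripper's body (76 mm by 178 mm) begins 60 mm behind the grasp point.
Start: joints at [63.827, 18.312, 89.639, -0, 72.044, -1.146], TCP at [243.253, 521.028, 227.976] pointing down, gripper open.
Joint ranges: [-177.97, 177.97], [-48.28, 115.42], [12.27, 149.76], [-77.06, 257.06], [2.81, 150.46], [-146.56, 146.56]. Speed limits (degrees/s): [147.25, 147.25, 180, 180, 180, 180].

INTERFACE

Orientations are given as [roll, pitch, yaw] about the fixed x, y, z axes, in that order (R = Rz(yaw) Ry(pitch) Rx(roll)).
In Python, from workcell import env gives the robot as it stands.
- The arm moves only by the tool arm_command, never from a script. Its argument "motion" is a list of rows, each an object with "offset": the shift along the tool's x, y, z in m, a list of three; "spin": the turn about the tool's z in rad. In form: [{"offset": [tx, ty, tz], "spin": spin}, ...]. A call has 1 to 5 rows; each row shifts and turns the commanded pose from where the row before left it, along the tool's axes as they then stand; what a row does not reach is not made up. A row lasts 1/8 s, in which the tool goes at most 62.5 mm and 10.7 degrees, less where a joint would pass 70% of its speed; a pose out of reach is approached as far as the arm can. A call with a gripper value outside its range is refused whole. "jaw" is the finger opening in m, from 0 to 0.0912, set as the call begins (left out, the last holds). The fingers move at their own pace and stop on an object; "newtons" is the grip in N (left out, the last holds). Time passes only in rows, so rows that do not move let the fingers close. It gives the time, the measured TCP pose, the force, the opening and the grip force at its end, in the units of the state.
- env.state(): the state, without advancing time (a new reading comes with each control period).
- env.grab_frame(name): name is "side" or "top" or "wrist"; returns (picture, depth): 480x640x3 uint8, blue, green, red; 480x640 float32, mm along the optical axis (not along the pixel's ray), 0 where there is no reading.
- env.camera_model(name): a dict with "fx", "fy", "cx", "cy" (pixels), "eye" and "rotation" of the camera in the world; the wrist camera has in their place "hand_eye" (4x4, takes a point from camera to tool coordinates, whose origin is the TCP and whose axes are the flange's). Camera axes: x right, y down, z forward; pixel columns grow to the right and rows downward; lengths in mm; the calibration is good to about 2 mm. A picture is of the moment at which its call begins: read the wrist's pose just before it. camera_model takes no time and is no camera call.
- env.job_done(): hands the job in; it is judged then, once.
Trained networks look in the newest picture that a camera, given by its name, has taken for a name from the list of things; names that differ only in an ending like _2 or _b are one class to them, and where a whole thing is asked for, a point or a joint stands for the part that bears it (a point fixed in the world has none). Each returns a list of dicts, best first, with "score" (0 to 1); they miss things now and then, are a little off and sometimes report something else, mostly with a low value. They report only what shows in the picture. A call takes as long as a camera call.
- env.boxes_of(camera, target): "bbox" ([left, top, right, bottom] in pixels, round what is visible of it).
- env.pinpoint(camera, target): "location" ([column, row] in pixels: a listed point, or the origin of a listed thing).
The state is a dict: "time_s": time; "qpos": joint angles; "qvel": joint speeds; "effort": joint torques, N m; "ee_pos": TCP position; "ee_rot": TCP orientation; "force": force on the tool from outside, world axes, zero at the start; "torque": the same for the moment, N m; "gripper_width": finger opening in mm; "gripper_force": force on a finger pad.
Only numpy, scipy, OpenCV 4.12 (cv2) and the standard library are available. Lean on these libraries where they do the work, as an engineer would, in place of code of your own. Each camera call takes 0.05 s, during which the arm holds its last target. There are 200 camera calls.

## Working session

There is one attempt and no reset: what is moved stays moved. The work goes in short steps, Python scripts to look and compute and a tool call to move; the robot and the scene stay as the last step left them, time stands still between calls to the robot, and variables do not carry over. Pictures are saved under pics/ and viewed, at most 13 in all, crops included, and the job is handed in when it is done.

Besides the shell and the picture viewer there is one more tool, called after "Emit:" as name([rows], argument=value, ...), one row to a line, values as JSON. arm_command: Moves the arm, as the interface text tells. Its arguments: {"type":"object","properties":{"motion":{"type":"array"},"jaw":{"type":"number"},"newtons":{"type":"number"}},"required":["motion"]}

```bash
ls; mkdir -p pics; cat > h.py <<'E'
import numpy as np, cv2
from scipy.spatial.transform import Rotation as R
from workcell import env
def shot(n,save=None):
    s=env.state(); im,d=env.grab_frame(n)
    if save: cv2.imwrite('pics/'+save,im)
    return s,im,d
def pose(s):
    T=np.eye(4);T[:3,:3]=R.from_euler('xyz',s['ee_rot'],degrees=True).as_matrix();T[:3,3]=s['ee_pos'];return T
def cam(n,s=None):
    m=env.camera_model(n);T=np.eye(4)
    if 'hand_eye' in m: T=pose(s)@np.array(m['hand_eye'])
    else: T[:3,:3]=np.array(m['rotation']);T[:3,3]=m['eye']
    return m,T
def ray(n,px,s=None):
    m,T=cam(n,s);r=np.array([(px[0]-m['cx'])/m['fx'],(px[1]-m['cy'])/m['fy'],1]);return T[:3,3],T[:3,:3]@r
def pt(n,px,d,s=None):
    z=np.median([v for v in d[int(px[1])-2:int(px[1])+3,int(px[0])-2:int(px[0])+3].ravel() if v>0] or [np.nan]);o,r=ray(n,px,s);return o+z*r
def atz(n,px,z,s=None):
    o,r=ray(n,px,s);return o+r*(z-o[2])/r[2]
E
python3 - <<'E'
from h import *
np.set_printoptions(precision=1,suppress=True)
print(env.state()); 
for n in('top','side'):
    print(n,env.camera_model(n))
    s,im,d=shot(n,n+'0.png')
    for t in('cover','bar_top','pointer_tip','rack','probe_grip','gauge_fat_mid','gauge_ball_mid','block_mid'):
        for q in env.pinpoint(n,t)[:2]:
            print(n,t,q['score'],q['location'],pt(n,q['location'],d))
E
```

```text
pics
{'time_s': 0.0, 'qpos': array([63.8, 18.4, 89.7, -0. , 72. , -1.1]), 'qvel': array([-0.1,  0. , -0. , -0.1, -0. , -0.1]), 'effort': array([  0. , -41.2, -23.2,   0.1,   0. ,  -0. ]), 'ee_pos': array([243.1, 520.6, 227.1]), 'ee_rot': array([-179.9,   -0. ,  155. ]), 'force': array([ 0.4, -0.5, -0.2]), 'torque': array([-0., -0.,  0.]), 'gripper_force': 0.0, 'gripper_width': 90.77957329131466}
top {'fx': 532.5143072657866, 'fy': 532.5143072657866, 'cx': 324.7988280754798, 'cy': 245.59582030869535, 'eye': array([ 399. ,   40.1, 1078. ]), 'rotation': array([-174. ,    1.3,  -91. ])}
top cover 0.71 [188.5, 234.1] [-47397.3 -47756.2 -46718.3]
top bar_top 0.96 [185.2, 229.2] [-45161.2 -45520.1 -44482.2]
top bar_top 0.62 [479.8, 261.1] [-133983.  -134341.9 -133304. ]
top pointer_tip 0.63 [203.7, 215.7] [-50692.6 -51051.5 -50013.6]
top rack 0.64 [467.4, 262.7] [-139136.7 -139495.6 -138457.7]
top rack 0.33 [205.7, 216.5] [-51519.1 -51878.  -50840.1]
top probe_grip 0.65 [453.7, 262.4] [-126196.7 -126555.7 -125517.7]
top gauge_fat_mid 0.73 [507.1, 261.2] [-146130.1 -146489.  -145451.1]
top g
[... 334 characters left out ...]
.5686753801429, 'cy': 242.999941414139, 'eye': array([ 212.8, -842.9,  540.6]), 'rotation': array([-116. ,   -1. ,  -16.9])}
side cover 0.72 [300.4, 196.9] [-16916.2 -17971.9 -16588.5]
side bar_top 0.95 [305.3, 203.5] [-18034.6 -19090.3 -17706.9]
side pointer_tip 0.5 [313.7, 196.0] [-20185.5 -21241.2 -19857.7]
side rack 0.93 [350.1, 356.4] [-18604.6 -19660.3 -18276.9]
side probe_grip 0.71 [344.2, 291.1] [-19260.4 -20316.1 -18932.7]
side gauge_fat_mid 0.57 [361.3, 330.3] [-20369.3 -21425.  -20041.6]
side gauge_ball_mid 0.74 [356.5, 312.7] [-20823.  -21878.7 -20495.2]
side block_mid 0.85 [332.3, 296.1] [-18208.1 -19263.7 -17880.3]
side block_mid 0.18 [345.8, 290.5] [-19537.8 -20593.5 -19210.1]
```

```bash
sed -i "s/T\[:3,:3\]=np.array(m\['rotation'\])/T[:3,:3]=R.from_euler('xyz',m['rotation'],degrees=True).as_matrix()/" h.py
python3 - <<'E'
from h import *
np.set_printoptions(precision=1,suppress=True)
s,a,d=shot('top');s,b,d2=shot('side')
P={'top':dict(bar=(185.2,229.2),point=(203.7,215.7),rack=(467.4,262.7),probe=(453.7,262.4),fat=(507.1,261.2),ball=(478.4,257.5),block=(411.8,260.7)),
'side':dict(bar=(305.3,203.5),point=(313.7,196),rack=(350.1,356.4),probe=(344.2,291.1),fat=(361.3,330.3),ball=(356.5,312.7),block=(332.3,296.1))}
for k in P['top']:
    o1,r1=ray('top',P['top'][k]);o2,r2=ray('side',P['side'][k])
    A=np.c_[r1,-r2];l=np.linalg.lstsq(A,o2-o1,rcond=None)[0];p=o1+l[0]*r1;q=o2+l[1]*r2
    print(k,(p+q)/2,np.linalg.norm(p-q),pt('top',P['top'][k],d),pt('side',P['side'][k],d2))
# cover plane fit from depth: points near bar
m,T=cam('top')
V,U=np.mgrid[130:340,130:260];Z=d[130:340,130:260]
X=np.stack([(U-m['cx'])/m['fx']*Z,(V-m['cy'])/m['fy']*Z,Z],-1)@T[:3,:3].T+T[:3,3]
np.save('X.npy',X)
cv2.imwrite('pics/t1.png',cv2.resize(a[120:350,120:540],(800,438),interpolation=cv2.INTER_CUBIC))
cv2.imwrite('pics/s1.png',cv2.resize(b[140:400,200:500],(692,600),interpolation=cv2.INTER_CUBIC))
E
```

```text
bar [545.1 329.9  62.7] 3.959604465457767 [539.2 322.4  90.7] [543.5 317.1  67.9]
point [560.  286.2  99. ] 5.75451208511161 [562.3 284.7 102.2] [559.  292.8  96.4]
rack [ 471.6 -224.8   -0. ] 1.021351756932837 [ 468.  -210.3   59.8] [ 444.2 -288.9   56.1]
probe [ 469.5 -176.1  101.9] 7.019095765593388 [ 464.7 -170.1  124.1] [ 470.4 -183.5  106.5]
fat [ 466.7 -275.2   91.1] 1.2679178150934027 [ 466.6 -272.3  101. ] [ 462.7 -282.6   97. ]
ball [ 476.5 -224.4   88.3] 2.5270400752991686 [ 472.3 -213.5  127.6] [ 475.1 -230.8   92.9]
block [ 475.7 -106.7   48.9] 2.2361067073558036 [470.1 -97.6 110.4] [ 467.7 -132.5   66. ]
```

View pics/t1.png

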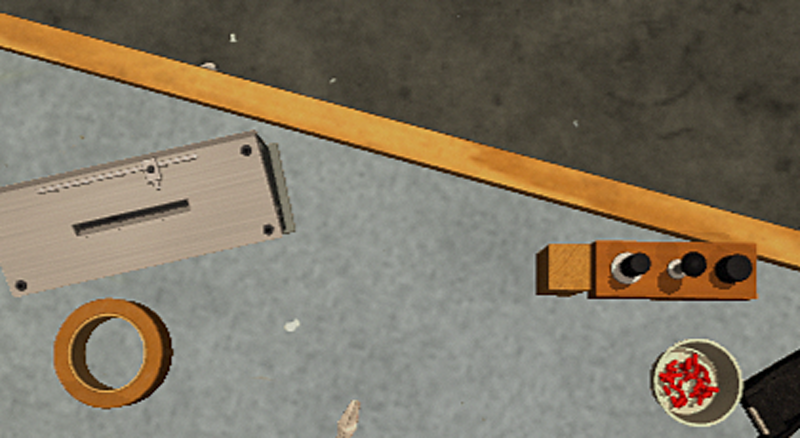

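View pics/s1.png

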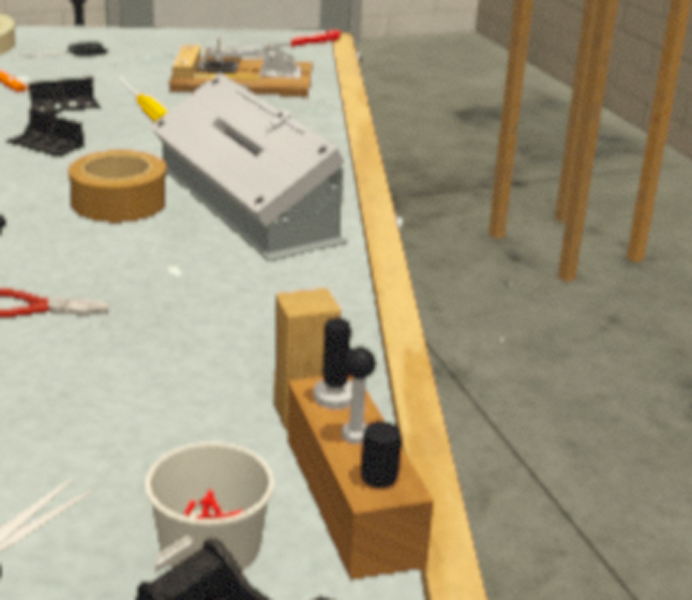

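```bash
python3 - <<'E'
from h import *
np.set_printoptions(precision=2,suppress=True)
X=np.load('X.npy');P=X.reshape(-1,3)
# 30deg plane: fit with RANSAC-like iteration
y=np.array([np.cos(np.radians(13.4)),0]);
sel=P[(abs(P[:,1]-320)<110)&(abs(P[:,0]-545)<45)&(P[:,2]>50)]
for i in range(12):
    c=np.median(sel,0) if i==0 else sel.mean(0);n=np.linalg.svd(sel-c,full_matrices=False)[2][2];n*=np.sign(n[2])
    q=P[(abs(P[:,1]-320)<110)&(abs(P[:,0]-545)<45)&(P[:,2]>50)];sel=q[abs((q-c)@n)<max(2.5,10-i)]
yc=np.cross([0,0,1],-n);yc=np.cross(n,np.array([0,0,1.]));yc/=np.linalg.norm(yc);yc*=np.sign(yc[1]);xc=np.cross(yc,n)
print('n',n,np.degrees(np.arccos(n[2])),'yc',yc,'yaw',np.degrees(np.arctan2(-yc[0],yc[1])),'c',c,'N',len(sel))
def hit(camn,px):
    o,r=ray(camn,px);return o+r*((c-o)@n)/(r@n)
S=120+0
f=420/800
for nm,px in dict(slotL=(75,230),slotR=(188,203),slotmid=(131.5,216.5),pt=(155,188),tl=(0,187),tr=(255,132),br=(292,233),bl=(18,296)).items():
    u=(120+px[0]*f,120+px[1]*f);h=hit('top',u);print(nm,h,'rel',(h-c)@np.c_[xc,yc])
g=200;f2=300/692
for nm,px in dict(slotL=(216,121),slotR=(263,153),pt=(268,125)).items():
    h=hit('side',(200+px[0]*f2,140+px[1]*f2));print('side',nm,h,'rel',(h-c)@np.c_[xc,yc])
# dims of rail/rack
s,a,d=shot('top')
for u in((500,232),(520,238),(452,228),(440,225),(492,262),(412,262)): print(u,pt('top',u,d))
E
```

```text
n [-0.49 -0.1   0.87] 30.06317100847151 yc [-0.2   0.98  0.  ] yaw 11.580241086192952 c [540.04 309.32  89.28] N 3928
slotL [519.03 373.    84.76] rel [-9.01 66.6 ]
slotR [543.62 260.22  85.61] rel [ -7.33 -48.82]
slotmid [531.33 316.59  85.18] rel [-8.17  8.87]
pt [557.52 290.33  96.99] rel [ 15.39 -22.11]
tl [558.82 436.75 114.74] rel [ 50.82 121.06]
tr [607.69 188.95 113.66] rel [  48.66 -131.5 ]
br [514.76 160.33  57.64] rel [ -63.16 -140.89]
bl [456.13 439.61  56.84] rel [-64.76 144.48]
side slotL [522.86 360.11  85.44] rel [-7.66 53.2 ]
side slotR [546.76 248.51  86.03] rel [ -6.49 -60.93]
side pt [565.13 291.14 101.39] rel [ 24.18 -22.84]
(500, 232) [ 533.78 -295.17   -5.51]
(520, 238) [ 520.49 -334.35   -3.96]
(452, 228) [ 543.98 -198.21   -5.26]
(440, 225) [ 550.56 -173.92   -4.48]
(492, 262) [ 468.38 -256.58   60.77]
(412, 262) [467.79 -97.95 110.13]
```

Emit:
arm_command([
  {"offset": [-0.0415,-0.0445,0],"spin": 0},
  {"offset": [-0.0415,-0.0445,0],"spin": 0},
  {"offset": [-0.0415,-0.0445,0],"spin": 0},
  {"offset": [-0.0415,-0.0445,0],"spin": 0},
  {"offset": [-0.0415,-0.0445,0],"spin": 0},
], jaw=0.06)

```text
time_s: 1.68
ee_pos: [337.5, 229.9, 228.2]
ee_rot: [179.9, 0.0, 155.0]
force: [1.9, -0.5, -0.2]
gripper_width: 60.0
gripper_force: 0.0
```

Emit:
arm_command([
  {"offset": [-0.0415,-0.0445,0],"spin": 0},
  {"offset": [-0.0415,-0.0445,0],"spin": 0},
  {"offset": [-0.0415,-0.0445,0],"spin": 0},
  {"offset": [-0.0415,-0.0445,0],"spin": 0},
  {"offset": [-0.0415,-0.0445,0],"spin": 0},
])

```text
time_s: 2.3
ee_pos: [431.5, -59.8, 228.3]
ee_rot: [180.0, 0.1, 154.9]
force: [0.2, 0.8, 0.5]
gripper_width: 59.8
gripper_force: 0.0
```

Emit:
arm_command([
  {"offset": [-0.0415,-0.0445,0],"spin": 0},
  {"offset": [-0.0415,-0.0445,0],"spin": 0},
  {"offset": [0,0,0],"spin": 0.18},
  {"offset": [0,0,0],"spin": 0.18},
  {"offset": [0,0,0],"spin": 0.18},
])

```text
time_s: 2.92
ee_pos: [468.6, -173.8, 227.8]
ee_rot: [180.0, -0.0, 123.7]
force: [-0.1, -0.1, 0.6]
gripper_width: 60.2
gripper_force: 0.0
```

Emit:
arm_command([
  {"offset": [0,0,0],"spin": 0.18},
  {"offset": [0,0,0],"spin": 0.18},
  {"offset": [0,0,0],"spin": 0.18},
  {"offset": [0,0,0],"spin": 0.053},
])

```text
time_s: 3.42
ee_pos: [468.6, -173.5, 228.0]
ee_rot: [180.0, -0.0, 89.9]
force: [-0.4, 0.6, -0.5]
gripper_width: 60.0
gripper_force: 0.0
```

```bash
python3 - <<'E'
from h import *
np.set_printoptions(precision=1,suppress=True)
s,im,d=shot('wrist','w1.png');print(s['time_s'],s['ee_pos'],s['ee_rot'],s['gripper_width'],env.camera_model('wrist')['hand_eye'])
for t in('probe_grip','gauge_ball_mid','block_mid'):
    for q in env.pinpoint('wrist',t)[:2]: print(t,q,pt('wrist',q['location'],d,s),atz('wrist',q['location'],102,s))
    print(env.boxes_of('wrist',t)[:1])
E
```

```text
3.425 [ 468.6 -173.5  228. ] [180.   -0.   89.9] 59.97577134337087 [[  -0.    -1.    -0.3   82.5]
 [   1.    -0.     0.    -0.3]
 [  -0.    -0.3    1.  -156.9]
 [   0.     0.     0.     1. ]]
[{'bbox': [308.6, 203.8, 340.3, 248.9], 'score': 0.93}]
gauge_ball_mid {'location': [322.4, 279.5], 'score': 0.7} [ 473.2 -220.5  101.3] [ 473.2 -220.1  102. ]
gauge_ball_mid {'location': [320.3, 325.9], 'score': 0.66} [ 469.2 -141.2  304.7] [ 471.3 -268.1  102. ]
[{'bbox': [310.3, 260.5, 333.9, 310.3], 'score': 0.81}]
[{'bbox': [298.4, 129.5, 355.4, 183.0], 'score': 0.67}]
```

View pics/w1.png

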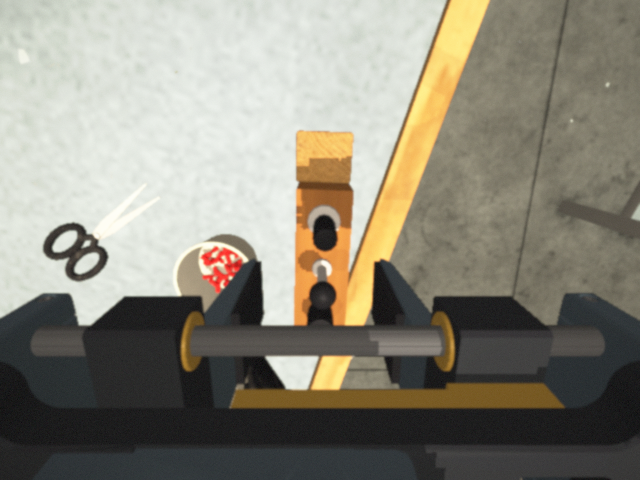

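```bash
python3 - <<'E'
from h import *
np.set_printoptions(precision=1,suppress=True)
s=env.state()
print(atz('wrist',(324.5,239),126,s),atz('wrist',(323,219),68,s),atz('wrist',(323,294),134,s), atz('wrist',(325,183),110,s),atz('wrist',(322.5,266),64,s))
E
```

```text
[ 474.4 -173.9  126. ] [ 474.2 -172.2   68. ] [ 473.3 -218.4  134. ] [ 474.8 -131.4  110. ] [ 474.  -222.5   64. ]
```

Emit:
arm_command([
  {"offset": [0.0005,0.005,0.045],"spin": 0},
  {"offset": [0,0,0.045],"spin": 0},
  {"offset": [0,0,0.041],"spin": 0},
  {"offset": [0,0,0],"spin": 0},
])

```text
time_s: 4.28
ee_pos: [471.5, -172.2, 94.6]
ee_rot: [-179.6, -0.2, 90.1]
force: [-0.3, 0.2, -0.3]
gripper_width: 60.1
gripper_force: 0.0
```

Emit:
arm_command([
  {"offset": [0,0,0],"spin": 0},
  {"offset": [0,0,0],"spin": 0},
  {"offset": [0,0,0],"spin": 0},
  {"offset": [0,0,0],"spin": 0},
], jaw=0.01, newtons=15)

```text
time_s: 4.78
ee_pos: [473.9, -173.1, 97.6]
ee_rot: [179.9, 0.0, 90.1]
force: [0.2, 0.3, -0.4]
gripper_width: 23.2
gripper_force: 0.0
```

Emit:
arm_command([
  {"offset": [0,0,0],"spin": 0},
  {"offset": [0,0,0],"spin": 0},
  {"offset": [0,0,-0.03],"spin": 0},
  {"offset": [0,0,-0.05],"spin": 0},
  {"offset": [0,0,-0.05],"spin": 0},
])

```text
time_s: 5.4
ee_pos: [473.0, -172.8, 227.6]
ee_rot: [-179.9, -0.0, 90.1]
force: [0.9, -0.1, -0.3]
gripper_width: 19.5
gripper_force: 15.0
```

Emit:
arm_command([
  {"offset": [0.06,0.0147,0],"spin": 0},
  {"offset": [0.06,0.0147,0],"spin": 0},
  {"offset": [0.06,0.0147,0],"spin": 0},
  {"offset": [0.06,0.0147,0],"spin": 0},
  {"offset": [0.06,0.0147,0],"spin": 0},
])

```text
time_s: 6.02
ee_pos: [546.7, 128.9, 226.4]
ee_rot: [-180.0, 0.0, 90.1]
force: [1.4, -0.6, -1.0]
gripper_width: 19.7
gripper_force: 15.0
```

Emit:
arm_command([
  {"offset": [0.06,0.0147,0],"spin": 0},
  {"offset": [0.06,0.0147,0],"spin": 0},
  {"offset": [0.06,0.0147,0],"spin": 0},
  {"offset": [0,0,0],"spin": -0.18},
  {"offset": [0,0,0],"spin": -0.18},
])

```text
time_s: 6.65
ee_pos: [590.2, 308.0, 225.4]
ee_rot: [-179.9, 0.0, 111.1]
force: [0.4, -1.0, -0.9]
gripper_width: 19.4
gripper_force: 15.0
```

Emit:
arm_command([
  {"offset": [0,0,0],"spin": -0.18},
  {"offset": [0,0,0],"spin": -0.18},
  {"offset": [0,0,0],"spin": -0.18},
  {"offset": [0,0,0],"spin": -0.18},
  {"offset": [0,0,0],"spin": -0.18},
])

```text
time_s: 7.28
ee_pos: [590.3, 306.9, 225.9]
ee_rot: [-179.9, -0.1, 162.6]
force: [0.3, -0.3, -1.1]
gripper_width: 19.8
gripper_force: 15.0
```

Emit:
arm_command([
  {"offset": [0,0,0],"spin": -0.18},
  {"offset": [0,0,0],"spin": -0.18},
  {"offset": [0,0,0],"spin": -0.169},
  {"offset": [0,0,0],"spin": 0},
])

```text
time_s: 7.78
ee_pos: [590.4, 306.9, 226.1]
ee_rot: [-180.0, -0.1, -167.6]
force: [-0.5, -0.5, -1.3]
gripper_width: 19.9
gripper_force: 15.0
```

```bash
python3 - <<'E'
from h import *
np.set_printoptions(precision=1,suppress=True)
s,im,d=shot('wrist','w2.png');print(s['time_s'],s['ee_pos'],s['ee_rot'],s['force'])
np.save('d2.npy',d)
for t in('cover','pointer_tip','bar_top','probe_tip'):
    for q in env.pinpoint('wrist',t)[:2]: print(t,q,pt('wrist',q['location'],d,s))
E
```

```text
7.775 [590.4 306.9 226.1] [-180.    -0.1 -167.6] [-0.5 -0.5 -1.3]
cover {'location': [342.4, 163.0], 'score': 0.63} [531.4 316.3  74.2]
bar_top {'location': [342.0, 173.8], 'score': 0.84} [539.3 316.9  88.3]
probe_tip {'location': [313.6, 249.6], 'score': 0.6} [589.  303.4 154.5]
```

View pics/w2.png

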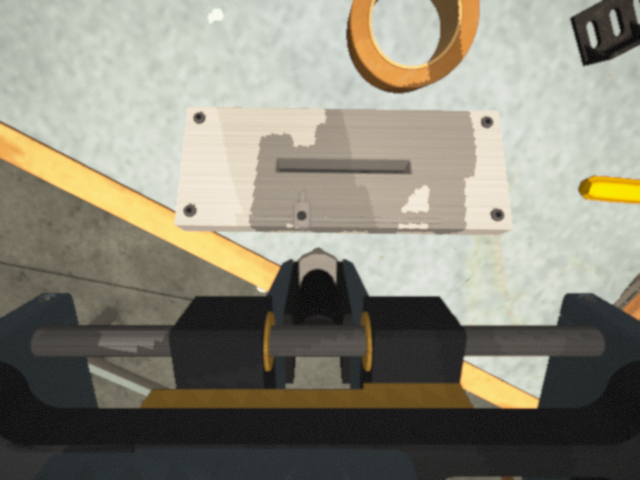

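```bash
python3 - <<'E'
from h import *
np.set_printoptions(precision=1,suppress=True)
s=env.state()
im=cv2.imread('pics/w2.png')
L=atz('wrist',(276,165),85,s);Rr=atz('wrist',(411,166),85,s)
yc=L-Rr;yc[2]=0;ln=np.linalg.norm(yc);yc/=ln
if yc[1]<0: yc=-yc
c=(L+Rr)/2
xh=np.array([yc[1],-yc[0],0]);n=-.5*xh+np.array([0,0,.866]);xc=.866*xh+np.array([0,0,.5])
print(L,Rr,ln,'yc',yc,'yaw',np.degrees(np.arctan2(-yc[0],yc[1])),'c',c)
def hit(px,off=0):
    o,r=ray('wrist',px,s);return o+r*((c+off*n-o)@n)/(r@n)
for px in((302,192),(302,214),(276,158),(276,173),(411,158),(411,173),(199,117),(488,121),(190,210),(498,214)):
    h=hit(px)-c;print(px,h@xc,h@yc)
cv2.imwrite('pics/w2c.png',cv2.resize(im[140:270,240:440],(800,520),interpolation=cv2.INTER_CUBIC))
E
```

```text
[545.1 259.9  85. ] [520.7 374.2  85. ] 116.87679640159924 yc [-0.2  1.  -0. ] yaw 12.033931944969686 c [532.9 317.   85. ]
(302, 192) 24.512928307724252 -35.53238898935708
(302, 214) 43.953697971910344 -35.208660688594755
(276, 158) -6.555031931964144 -58.660336616525264
(276, 173) 7.411844383553419 -58.187450071612126
(411, 158) -7.501726107350244 58.8549412930399
(411, 173) 6.494152285367428 58.077801954587024
(199, 117) -45.72150130435887 -128.91023136281606
(488, 121) -43.932074362572024 129.85082223075543
(190, 210) 41.167092808148624 -129.0788173456812
(498, 214) 42.72782837194409 129.00300135889393
```

View pics/w2c.png

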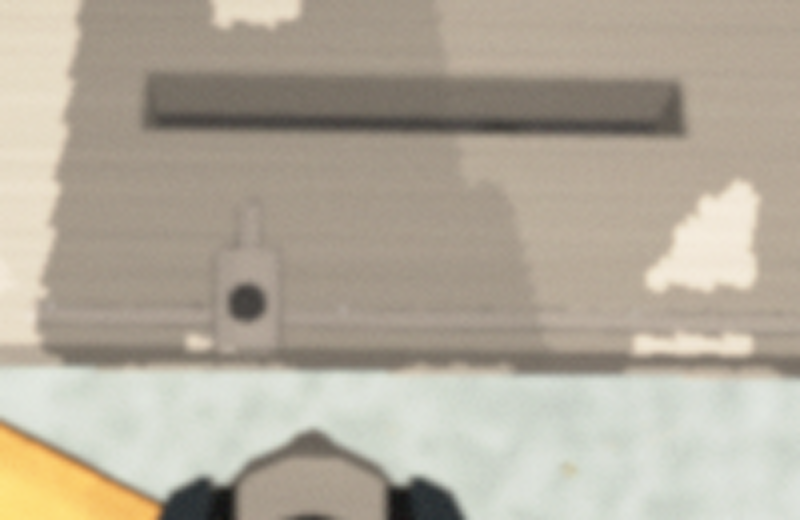

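Emit:
arm_command([
  {"offset": [0.027,0.0121,0],"spin": 0.006},
  {"offset": [0.027,0.0121,0],"spin": 0},
  {"offset": [0,0,0.025],"spin": 0},
  {"offset": [0,0,0.026],"spin": 0},
  {"offset": [0,0,0],"spin": 0},
])

```text
time_s: 8.65
ee_pos: [531.5, 318.5, 174.1]
ee_rot: [-179.9, -0.3, -167.8]
force: [0.2, 0.4, -0.3]
gripper_width: 19.8
gripper_force: 15.0
```

```bash
python3 - <<'E'
from h import *
np.set_printoptions(precision=1,suppress=True)
s,im,d=shot('wrist');print(s['time_s'],s['ee_pos'],s['ee_rot'],s['force'])
s2,a,_=shot('side'); t2,b,_=shot('top')
A=cv2.resize(im[170:300,220:420],(800,520)[:2],interpolation=cv2.INTER_CUBIC)[:, :]
A=cv2.resize(A,(400,260))
B=cv2.resize(a[150:280,240:400],(400,325),interpolation=cv2.INTER_CUBIC)
C=cv2.resize(im[130:330,170:470],(800,533),interpolation=cv2.INTER_CUBIC)
C=cv2.resize(C,(400,266))
D=cv2.resize(b[170:290,120:260],(400,334),interpolation=cv2.INTER_CUBIC)
o=np.zeros((600,800,3),np.uint8);o[:260,:400]=A;o[260:585,:400]=B;o[:266,400:]=C;o[266:600,400:]=D
cv2.imwrite('pics/m3.png',o)
E
```

```text
8.65 [531.5 318.5 174.1] [-179.9   -0.3 -167.8] [ 0.2  0.4 -0.3]
```

View pics/m3.png

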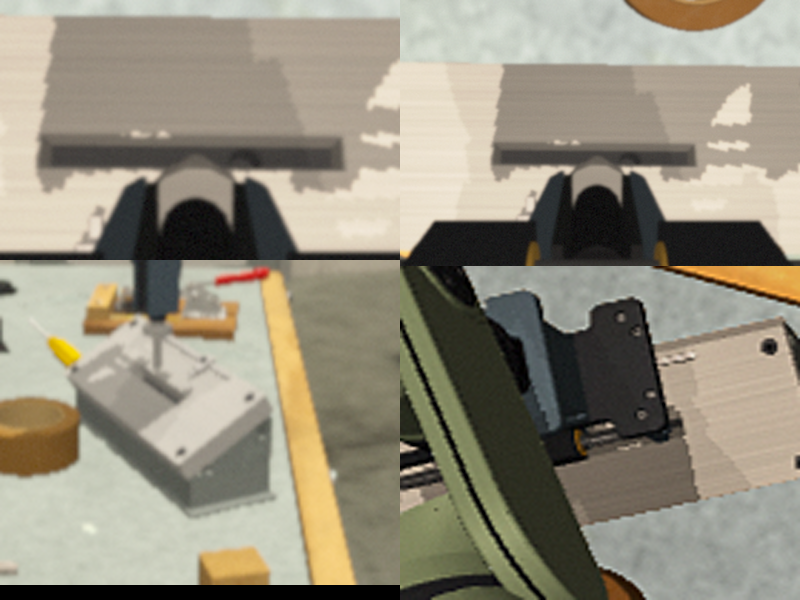

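Emit:
arm_command([
  {"offset": [0,0,0.007],"spin": 0},
  {"offset": [0,0,0.007],"spin": 0},
  {"offset": [0,0,0.007],"spin": 0},
  {"offset": [0,0,0],"spin": 0},
])

```text
time_s: 9.3
ee_pos: [532.1, 318.8, 153.8]
ee_rot: [-180.0, -0.1, -167.8]
force: [-0.9, -1.3, -1.4]
gripper_width: 19.7
gripper_force: 15.0
```

Emit:
arm_command([
  {"offset": [0,0,0],"spin": 0},
  {"offset": [0.0065,0,0.0015],"spin": 0},
  {"offset": [0.0065,0,0.0015],"spin": 0},
  {"offset": [0.0065,0,0.0015],"spin": 0},
  {"offset": [0,0,0],"spin": 0},
], newtons=4)

```text
time_s: 9.93
ee_pos: [512.9, 314.9, 150.5]
ee_rot: [-180.0, -0.0, -167.8]
force: [1.2, 0.5, -1.2]
gripper_width: 20.1
gripper_force: 4.0
```

```bash
python3 - <<'E'
from h import *
np.set_printoptions(precision=1,suppress=True)
s,im,d=shot('wrist');print(s['time_s'],s['ee_pos'],s['ee_rot'],s['force'],s['torque'])
s2,a,_=shot('side')
for c in('wrist','side'): print(env.pinpoint(c,'probe_grip')[:1],env.pinpoint(c,'probe_tip')[:1])
B=cv2.resize(a[150:250,250:370],(400,333),interpolation=cv2.INTER_CUBIC)
C=cv2.resize(im[130:330,195:445],(400,320),interpolation=cv2.INTER_CUBIC)
o=np.zeros((340,800,3),np.uint8);o[:333,:400]=B;o[:320,400:]=C
cv2.imwrite('pics/m4.png',o)
E
```

```text
9.925 [512.9 314.9 150.5] [-180.    -0.  -167.8] [ 1.2  0.5 -1.2] [0.1 0.1 0. ]
[{'location': [316.4, 306.8], 'score': 0.61}] []
[] [{'location': [302.5, 197.9], 'score': 0.58}]
```

View pics/m4.png

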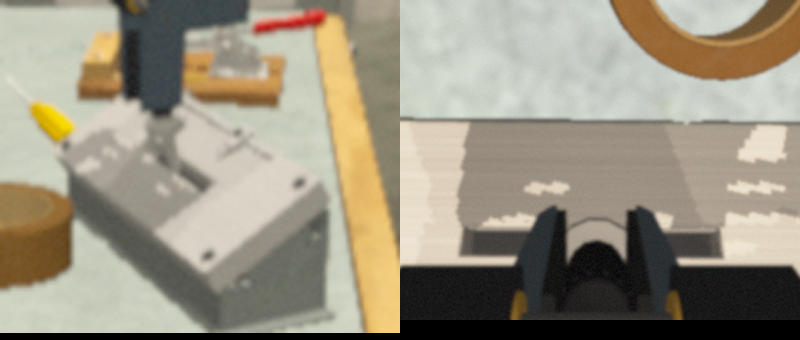

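Emit:
arm_command([
  {"offset": [0.0064,0,0.002],"spin": 0},
  {"offset": [0.0062,0,0.0026],"spin": 0},
  {"offset": [0.006,0,0.0031],"spin": 0},
  {"offset": [0.0015,0,0.001],"spin": 0},
  {"offset": [0,0,0],"spin": 0},
])

```text
time_s: 10.85
ee_pos: [493.8, 310.7, 141.6]
ee_rot: [-180.0, -0.0, -167.8]
force: [-0.2, 0.2, -1.2]
gripper_width: 19.6
gripper_force: 4.0
```

```bash
python3 - <<'E'
from h import *
np.set_printoptions(precision=1,suppress=True)
s,im,d=shot('wrist');print(s['time_s'],s['ee_pos'],s['ee_rot'],s['force'],s['torque'])
s2,a,_=shot('side')
B=cv2.resize(a[150:250,250:370],(400,333),interpolation=cv2.INTER_CUBIC)
C=cv2.resize(im[130:330,195:445],(400,320),interpolation=cv2.INTER_CUBIC)
o=np.zeros((340,800,3),np.uint8);o[:333,:400]=B;o[:320,400:]=C
cv2.imwrite('pics/m5.png',o)
E
```

```text
10.85 [493.8 310.7 141.6] [-180.    -0.  -167.8] [-0.2  0.2 -1.2] [ 0.1  0.  -0. ]
```

View pics/m5.png

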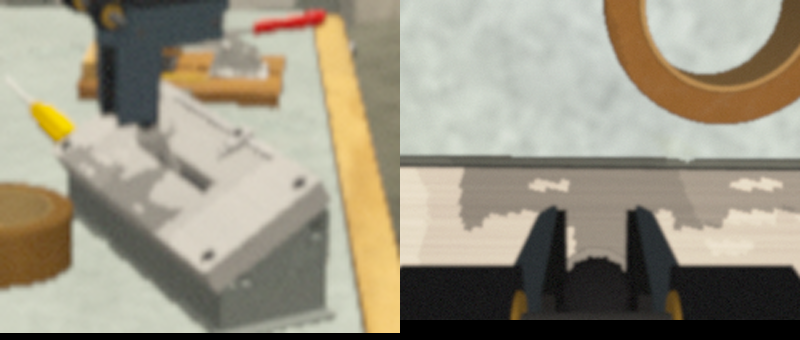

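Emit:
arm_command([
  {"offset": [-0.0028,0,0.0031],"spin": 0},
  {"offset": [-0.0028,0,0.0031],"spin": 0},
  {"offset": [-0.0028,0,0.0031],"spin": 0},
  {"offset": [-0.0028,0,0.0032],"spin": 0},
  {"offset": [0,0,0],"spin": 0},
], newtons=6)

```text
time_s: 11.58
ee_pos: [504.6, 313.0, 128.8]
ee_rot: [-180.0, -0.1, -167.8]
force: [-2.1, -0.5, 0.2]
gripper_width: 20.1
gripper_force: 6.0
```

```bash
python3 - <<'E'
from h import *
np.set_printoptions(precision=1,suppress=True)
for i in range(4):
  s,a,d=shot('side');print(s['time_s'],s['ee_pos'],s['force'],s['torque'])
s,im,d=shot('wrist')
B=cv2.resize(a[150:250,250:370],(400,333),interpolation=cv2.INTER_CUBIC)
C=cv2.resize(im[130:330,195:445],(400,320),interpolation=cv2.INTER_CUBIC)
o=np.zeros((340,800,3),np.uint8);o[:333,:400]=B;o[:320,400:]=C
cv2.imwrite('pics/m6.png',o)
E
```

```text
11.575 [504.6 313.  128.8] [-2.1 -0.5  0.2] [-0.   0.5 -0. ]
11.625 [504.6 313.  129. ] [-1.6  0.2  0.8] [-0.   0.5  0. ]
11.675 [504.6 313.  129.2] [-2.  -0.9  0.7] [-0.   0.4  0. ]
11.725 [504.7 313.  129.3] [-2.6 -0.5 -0.7] [-0.1  0.5  0. ]
```

View pics/m6.png

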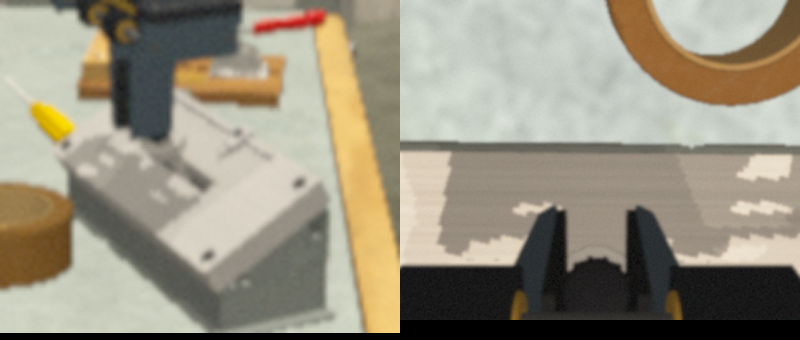

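Emit:
arm_command([
  {"offset": [0,0.004,0],"spin": 0},
  {"offset": [0,0.004,0],"spin": 0},
  {"offset": [0,0.0025,0],"spin": 0},
  {"offset": [0,0.0025,0],"spin": 0},
  {"offset": [0,0.0025,0],"spin": 0},
], newtons=10)

```text
time_s: 12.45
ee_pos: [501.6, 328.7, 129.2]
ee_rot: [180.0, -0.0, -167.8]
force: [-1.7, -1.2, 0.7]
gripper_width: 20.0
gripper_force: 10.0
```

Emit:
arm_command([
  {"offset": [0,0.002,0],"spin": 0},
  {"offset": [0,0.002,0],"spin": 0},
  {"offset": [0,0.002,0],"spin": 0},
  {"offset": [0,0.002,0],"spin": 0},
])

```text
time_s: 12.95
ee_pos: [500.4, 335.1, 129.1]
ee_rot: [-179.9, -0.0, -167.8]
force: [0.2, -5.3, -1.0]
gripper_width: 20.1
gripper_force: 10.0
```

Emit:
arm_command([
  {"offset": [-0.001,-0.0005,0.0017],"spin": 0},
  {"offset": [-0.001,-0.0005,0.0017],"spin": 0},
  {"offset": [-0.001,0,0.0018],"spin": 0},
  {"offset": [0,0,0],"spin": 0},
  {"offset": [0,0,0],"spin": 0},
])

```text
time_s: 13.58
ee_pos: [503.2, 335.4, 124.0]
ee_rot: [-180.0, -0.0, -167.8]
force: [-1.8, -4.9, 0.2]
gripper_width: 19.8
gripper_force: 10.0
```

Emit:
arm_command([
  {"offset": [0,-0.001,0],"spin": 0},
  {"offset": [0,-0.001,0],"spin": 0},
  {"offset": [-0.001,0,0.0017],"spin": 0},
  {"offset": [-0.001,0,0.0018],"spin": 0},
  {"offset": [0,0,0],"spin": 0},
])

```text
time_s: 14.2
ee_pos: [505.5, 334.7, 120.0]
ee_rot: [180.0, -0.0, -167.8]
force: [-2.2, -0.7, -3.7]
gripper_width: 19.6
gripper_force: 10.0
```

```bash
python3 - <<'E'
from h import *
np.set_printoptions(precision=1,suppress=True)
s,a,d=shot('side');print(s['time_s'],s['ee_pos'],s['force'],s['torque'])
s,im,d=shot('wrist');print(s['time_s'],s['ee_pos'],s['force'],s['torque'])
B=cv2.resize(a[160:225,270:350],(400,325),interpolation=cv2.INTER_CUBIC)
C=cv2.resize(im[130:330,195:445],(400,320),interpolation=cv2.INTER_CUBIC)
o=np.zeros((340,800,3),np.uint8);o[:325,:400]=B;o[:320,400:]=C
cv2.imwrite('pics/m7.png',o)
E
```

```text
14.2 [505.5 334.7 120. ] [-2.2 -0.7 -3.7] [-0.   0.5 -0. ]
14.25 [505.5 334.7 120. ] [-1.2 -0.9 -3.9] [0.1 0.6 0. ]
```

View pics/m7.png

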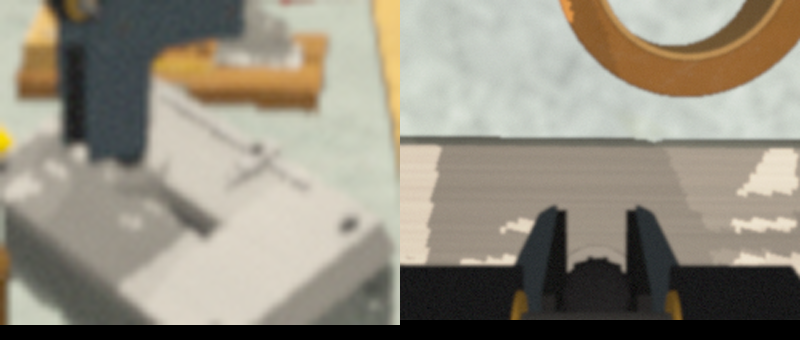

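Emit:
arm_command([
  {"offset": [0.001,-0.003,0.0005],"spin": 0},
  {"offset": [0,-0.005,0],"spin": 0},
  {"offset": [0,-0.005,0],"spin": 0},
  {"offset": [0,-0.005,0],"spin": 0},
  {"offset": [0,-0.005,0],"spin": 0},
], newtons=15)

```text
time_s: 14.92
ee_pos: [509.6, 314.0, 120.5]
ee_rot: [179.7, 0.1, -167.8]
force: [-3.6, 7.2, -4.3]
gripper_width: 19.6
gripper_force: 15.0
```

Emit:
arm_command([
  {"offset": [0.0005,-0.005,0.0003],"spin": 0},
  {"offset": [0.0005,-0.005,0.0003],"spin": 0},
  {"offset": [0,-0.005,0],"spin": 0},
  {"offset": [0,-0.005,0],"spin": 0},
  {"offset": [0,-0.005,0],"spin": 0},
])

```text
time_s: 15.55
ee_pos: [514.5, 289.1, 120.3]
ee_rot: [179.7, 0.2, -167.8]
force: [-3.1, 5.4, -1.9]
gripper_width: 19.9
gripper_force: 15.0
```

Emit:
arm_command([
  {"offset": [0,-0.005,0],"spin": 0},
  {"offset": [0,-0.005,0],"spin": 0},
  {"offset": [0,-0.002,0],"spin": 0},
  {"offset": [0,0,0],"spin": 0},
])

```text
time_s: 16.05
ee_pos: [517.0, 277.0, 120.3]
ee_rot: [179.8, 0.2, -167.8]
force: [-1.9, 5.4, -2.1]
gripper_width: 19.3
gripper_force: 15.0
```

```bash
python3 - <<'E'
from h import *
np.set_printoptions(precision=2,suppress=True)
c=np.array([532.5,317,85]);a=np.radians(12);yc=np.array([-np.sin(a),np.cos(a),0]);xh=np.array([np.cos(a),np.sin(a),0]);z=np.array([0,0,1])
n=-.5*xh+.866*z;xc=.866*xh+.5*z
s=env.state();g=np.array(s['ee_pos'])+4.4*z-c
print(s['time_s'],s['ee_pos'],g@xc,g@yc,g@n,'F',np.array(s['force'])@np.c_[xc,yc,n])
E
```

```text
16.05 [516.99 277.03 120.26] -0.5061506502292126 -35.873154353630234 46.0822589228564 F [-1.63  5.7  -1.46]
```

Emit:
arm_command([
  {"offset": [-0.0008,0,0.0013],"spin": 0},
  {"offset": [-0.0008,0,0.0013],"spin": 0},
  {"offset": [-0.0008,0,0.0013],"spin": 0},
  {"offset": [0,0,0],"spin": 0},
])

```text
time_s: 16.55
ee_pos: [517.7, 277.3, 118.7]
ee_rot: [179.8, 0.0, -167.8]
force: [-10.0, 3.5, 12.7]
gripper_width: 19.9
gripper_force: 15.0
```

Emit:
arm_command([
  {"offset": [-0.0005,0,0.0009],"spin": 0},
  {"offset": [-0.0005,0,0.0009],"spin": 0},
  {"offset": [0,0,0],"spin": 0},
])

```text
time_s: 16.92
ee_pos: [518.4, 277.5, 117.7]
ee_rot: [179.8, 0.0, -167.8]
force: [-12.7, 1.8, 17.7]
gripper_width: 19.7
gripper_force: 15.0
```

```bash
cat > f.py <<'E'
from h import *
np.set_printoptions(precision=2,suppress=True)
c=np.array([532.5,317,85]);a=np.radians(12);yc=np.array([-np.sin(a),np.cos(a),0]);xh=np.array([np.cos(a),np.sin(a),0]);z=np.array([0,0,1])
n=-.5*xh+.866*z;xc=.866*xh+.5*z
s=env.state();g=np.array(s['ee_pos'])+4.4*z-c
print(s['time_s'],s['ee_pos'],g@xc,g@yc,g@n,'F',np.array(s['force'])@np.c_[xc,yc,n])
E
python3 f.py
```

```text
16.925 [518.35 277.52 117.7 ] -0.5428800422183073 -35.673963478311535 43.14895128640255 F [-1.61  4.45 21.34]
```

Emit:
arm_command([
  {"offset": [0,0,0],"spin": 0},
  {"offset": [0,0,0],"spin": 0},
  {"offset": [0,0,0],"spin": 0},
  {"offset": [0,0,0],"spin": 0},
  {"offset": [0,0,0],"spin": 0},
], jaw=0.05)

```text
time_s: 17.55
ee_pos: [519.8, 275.8, 113.6]
ee_rot: [-180.0, -0.0, -167.8]
force: [-0.0, 0.1, 0.1]
gripper_width: 49.9
gripper_force: 0.0
```

Emit:
arm_command([
  {"offset": [0,0,-0.03],"spin": 0},
  {"offset": [0,0,-0.05],"spin": 0},
  {"offset": [-0.03,0,-0.05],"spin": 0},
  {"offset": [-0.055,0,0],"spin": 0},
  {"offset": [0,0,0],"spin": 0},
])

```text
time_s: 18.18
ee_pos: [605.4, 294.2, 242.5]
ee_rot: [-180.0, 0.0, -167.8]
force: [-0.8, -0.2, -0.9]
gripper_width: 49.9
gripper_force: 0.0
```

```bash
python3 - <<'E'
from h import *
np.set_printoptions(precision=1,suppress=True)
s,im,d=shot('wrist','w8.png');print(s['time_s'],s['ee_pos'],s['force'])
for t in('probe_grip','pointer_tip','bar_top'): print(t,env.pinpoint('wrist',t)[:2])
s2,a,_=shot('side')
B=cv2.resize(a[150:230,260:360],(400,320),interpolation=cv2.INTER_CUBIC)
C=cv2.resize(im[100:260,180:420],(800,533),interpolation=cv2.INTER_CUBIC)
o=np.zeros((590,800,3),np.uint8);o[:533]=C;o[270:590,400:]=B
cv2.imwrite('pics/m8.png',o)
E
```

```text
18.175 [605.4 294.2 242.5] [-0.8 -0.2 -0.9]
probe_grip []
pointer_tip [{'location': [319.8, 175.9], 'score': 0.84}]
bar_top [{'location': [355.6, 158.9], 'score': 0.78}]
```

View pics/m8.png

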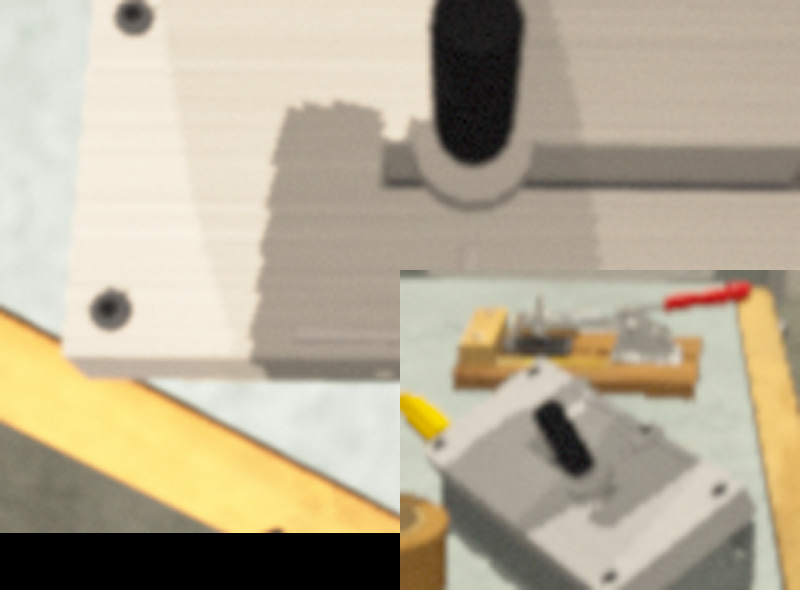

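The wrist view shows the collar lying flush on the cover, centred at crop column 473, with the pointer at column 470. The probe is in line within about 1 mm, and the robot is clear of it.

```bash
python3 -c "
from workcell import env
print(env.job_done())"
```

```text
the job is handed in; nothing more can be done
None
```

I handed the job in at about 18 s: the probe is locked in the carriage's socket, its collar flush on the cover and in line with the pointer to about 1 mm by the last camera view. The judge's verdict was not reported back.

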